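Put away the colour-coded measuring cups

TASK

Put away the two washed sets of measuring cups in this ice-cream kitchen: nest the cups of each colour, upright and largest first, in the tub of their own colour, so that every cup on the table stands fully down inside the next larger one. Then close each tub with the lid of its colour, seated level and fully down. Leave the tubs where they stand and everything else on the table alone.

Things in the scene. Friction and masses are not known exactly. Their poses are not given: they have to be found in the camera images.
- red_tub_mid (a point): centre, half-way up (42.5 mm above its underside), of the red storage tub: open upright round tub, outside diameter 82 mm, inside 74 mm, 85 mm tall, floor 5 mm thick, white band near its foot, 0.8 kg, stands loose; z axis up along its axis
- red_large_mid (a point): centre, half-way up (39 mm above its underside), of the large red measuring cup: thin-walled plastic beaker without handle, open at the top, with two white lines round it, straight round wall, outside diameter 66 mm, inside 60 mm, 78 mm tall, floor 4 mm thick, 90 g or so; fits in the tub; z axis up along its axis, towards the open mouth
- red_medium_mid (a point): centre, half-way up (36.5 mm above its underside), of the medium red measuring cup: thin-walled plastic beaker without handle, open at the top, with two white lines round it, straight round wall, outside diameter 52 mm, inside 46 mm, 73 mm tall, floor 4 mm thick, 70 g or so; fits in the large cup; z axis up along its axis, towards the open mouth; may be absent (None)
- red_small_mid (a point): centre, half-way up (34 mm above its underside), of the small red measuring cup: thin-walled plastic beaker without handle, open at the top, with two white lines round it, straight round wall, outside diameter 38 mm, inside 32 mm, 68 mm tall, floor 4 mm thick, 50 g or so; fits in the medium cup, or in the large one when there is no medium; z axis up along its axis, towards the open mouth; may be absent (None)
- red_lid_mid (a point): centre of the red lid, 25 mm above its lower edge: round flat lid 94 mm across with a knob, 50 mm tall in all; a skirt of inside diameter 88 mm goes round the tub's outside (82 mm), and the underside of its top, 14 mm above the lower edge, rests on the tub's rim; its flat top is 18 mm above the lower edge, and on it stands a central round knob, 26 mm in diameter, 32 mm tall (18 to 50 mm above the lower edge), by which it is held; z axis up
- blue_tub_mid (a point): centre, half-way up (42.5 mm above its underside), of the blue storage tub: open upright round tub, outside diameter 82 mm, inside 74 mm, 85 mm tall, floor 5 mm thick, white band near its foot, 0.8 kg, stands loose; z axis up along its axis
- blue_large_mid (a point): centre, half-way up (39 mm above its underside), of the large blue measuring cup: thin-walled plastic beaker without handle, open at the top, with two white lines round it, straight round wall, outside diameter 66 mm, inside 60 mm, 78 mm tall, floor 4 mm thick, 90 g or so; fits in the tub; z axis up along its axis, towards the open mouth
- blue_medium_mid (a point): centre, half-way up (36.5 mm above its underside), of the medium blue measuring cup: thin-walled plastic beaker without handle, open at the top, with two white lines round it, straight round wall, outside diameter 52 mm, inside 46 mm, 73 mm tall, floor 4 mm thick, 70 g or so; fits in the large cup; z axis up along its axis, towards the open mouth; may be absent (None)
- blue_small_mid (a point): centre, half-way up (34 mm above its underside), of the small blue measuring cup: thin-walled plastic beaker without handle, open at the top, with two white lines round it, straight round wall, outside diameter 38 mm, inside 32 mm, 68 mm tall, floor 4 mm thick, 50 g or so; fits in the medium cup, or in the large one when there is no medium; z axis up along its axis, towards the open mouth; may be absent (None)
- blue_lid_mid (a point): centre of the blue lid, 25 mm above its lower edge: round flat lid 94 mm across with a knob, 50 mm tall in all; a skirt of inside diameter 88 mm goes round the tub's outside (82 mm), and the underside of its top, 14 mm above the lower edge, rests on the tub's rim; its flat top is 18 mm above the lower edge, and on it stands a central round knob, 26 mm in diameter, 32 mm tall (18 to 50 mm above the lower edge), by which it is held; z axis up
- paper_cups: bystander, to be left alone: stack of yellow and white paper cups, 66 mm across, 96 mm tall; origin at the centre of its underside
- topping_jar: bystander, to be left alone: amber jar, 60 mm across, 90 mm tall; origin at the centre of its underside
- white_mug: bystander, to be left alone: white mug, 72 mm across, 80 mm tall, handle at +y; origin at the centre of its underside
- steel_pot: bystander, to be left alone: small steel pot, 90 mm across, 85 mm tall; origin at the centre of its underside
- spatula: bystander, to be left alone: spatula lying along its x axis, 240 mm, origin under its middle
- cleaner: bystander, to be left alone: white cleaner bottle, 60 mm across, 170 mm tall; origin at the centre of its underside
- bowl: bystander, to be left alone: white bowl, 110 mm across, 50 mm tall; origin at the centre of its underside
There are look-alikes about, which are no part of the job. Leave any turquoise look-alike of the part that bears red_medium_mid alone.

How it is judged:
At the end, for the whole second after the job is handed in: Each cup stands fully down (within 5 mm) and upright (0.15 rad) in its colour's tub, inside the next larger cup present, within 8/12/19 mm (large/medium/small) of the tub's axis; each lid on its own tub's rim within 3 mm, 7 mm off axis, level within 0.06 rad, at rest; tubs upright on the table (horizontal distance between red_large_mid and red_tub_mid below 0.008 m and z of red_large_mid in the frame of red_tub_mid below 0.0065 m and angle between each of red_large_mid, red_medium_mid, red_small_mid, blue_large_mid, blue_medium_mid, blue_small_mid's own z axis and vertical below 0.15 rad and horizontal distance between red_medium_mid and red_tub_mid below 0.012 m and z of red_medium_mid in the frame of red_tub_mid below 0.008 m and horizontal distance between red_small_mid and red_tub_mid below 0.019 m and z of red_small_mid in the frame of red_tub_mid below 0.0095 m and horizontal distance between red_lid_mid and red_tub_mid below 0.007 m and z of red_lid_mid in the frame of red_tub_mid between 0.0495 and 0.0565 m and angle between each of red_lid_mid, red_tub_mid, blue_lid_mid, blue_tub_mid's own z axis and vertical below 0.06 rad and height (world z) of each of red_tub_mid, blue_tub_mid below 0.05 m and linear speed of each of red_lid, blue_lid below 0.02 m/s and horizontal distance between blue_large_mid and blue_tub_mid below 0.008 m and z of blue_large_mid in the frame of blue_tub_mid below 0.0065 m and horizontal distance between blue_medium_mid and blue_tub_mid below 0.012 m and z of blue_medium_mid in the frame of blue_tub_mid below 0.008 m and horizontal distance between blue_small_mid and blue_tub_mid below 0.019 m and z of blue_small_mid in the frame of blue_tub_mid below 0.0095 m and horizontal distance between blue_lid_mid and blue_tub_mid below 0.007 m and z of blue_lid_mid in the frame of blue_tub_mid between 0.0495 and 0.0565 m); the robot touches nothing.
It fails at once if the red tub is pushed or carried more than 4 cm from its place (distance of red_tub_mid from where it was at the start of the episode above 0.04 m).
It fails at once if the blue tub is pushed or carried more than 4 cm from its place (distance of blue_tub_mid from where it was at the start of the episode above 0.04 m).
It fails at once if something that is not part of the two sets is disturbed (moved more than 4 cm) (distance of any of paper_cups, topping_jar, white_mug, steel_pot, spatula, cleaner, bowl from where it was at the start of the episode above 0.04 m).
Of red_medium, red_small, blue_medium, blue_small only 2 to 4 are there at a start; the rules pass over those that are not, and their reading is None.
At some moment in a run one of red_large, red_medium, red_small, blue_large, blue_medium, blue_small, red_lid, blue_lid may be knocked a few centimetres aside while the robot is not near it.
It also fails if it takes over 210 s, if anything falls off the work surface, if the arm or the gripper's body presses on something with over 40 N, if the wrist force passes 120 N, or if a joint passes its speed limit or range.

ROBOT

A 6-joint arm with a two-finger parallel gripper is mounted at the origin on the work surface. World frame = base frame: x ahead of the robot, y to its left, z up, the work surface at z = 0. Lengths are in m, angles in rad, forces in N, time in s.
With the tool pointing down it reaches from about 0.3 to 0.825 m from the base axis. Payload 5.4 kg.
Tool frame: the origin (TCP) lies where the fingers leave the gripper's body, on its centre line; the fingertips stand 88 mm ahead of it and the grasp point (between the pads) lies 69 mm ahead of it (robot.tcp_to_grasp is the distance from the TCP to the grasp point, in m); z points along the fingers, y is the line along which they close (so a half turn about z gives the same grasp; the last joint's range is limited). The gripper opens to 92 mm and grips with 3 to 60 N. Pads are 20 mm wide; open, the fingers measure 128 mm over their backs; the gripper's body (75 mm by 189 mm) begins 69 mm behind the grasp point.
Start: joints at [1, 0.158, 1.597, -0, 1.386, -0.21], TCP at [0.203, 0.538, 0.303] pointing down, gripper open.
Joint ranges: [-2.91, 2.91], [-0.94, 2.29], [0.18, 2.7], [-1.29, 4.43], [0.17, 2.64], [-3, 3]. Speed limits (rad/s): [2.57, 2.57, 3.14, 3.14, 3.14, 3.14].

INTERFACE

Orientations are given as a 3x3 rotation matrix whose columns are the frame's x, y, z axes.
In Python, from workcell import robot gives the robot as it stands.
- The arm moves only by the tool drive_tool, never from a script. Its arguments are lists of equal length, an entry for each row: "fingers": the closure, from 0 (fully open) to 1 (shut); "offset": the shift along the world's x, y, z in cm, a list of three; "twist": the turn, a rotation vector about the world's x, y, z in rad, a list of three. A call has 1 to 5 rows; each row shifts and turns the commanded pose from where the row before left it; what a row does not reach is not made up. A row lasts 1/8 s, in which the tool goes at most 62.5 mm and 10.7 degrees, less where a joint would pass 70% of its speed; a pose out of reach is approached as far as the arm can. A call with a gripper value outside its range is refused whole. The fingers move at their own pace and stop on an object; "force" is the grip in N (left out, the last holds). Time passes only in rows, so rows that do not move let the fingers close. It gives the time, the measured TCP pose, the force, the opening and the grip force at its end, in the units of the state.
- robot.get_obs(): the state, without advancing time (a new reading comes with each control period).
- robot.get_image(name): name is "scene" or "top"; returns a dict with "img" (480x640x3 uint8, red, green, blue), "intrinsics" (3x3 intrinsics, pixels), "k1" (the pictures are not rectified: a ray, as slopes to the right and down, at radius r is drawn at 1 + k1 r^2 times it, then the intrinsics apply), "rvec" (rotation vector, rad) and "tvec" (3), from world to camera coordinates, as OpenCV has them. Camera axes: x right, y down, z forward; pixel columns grow to the right and rows downward; lengths in m; the calibration is good to about 2 mm. A picture is of the moment at which its call begins. There is no depth.
- robot.close_job(): hands the job in; it is judged then, once.
Trained networks look in a picture, given as the dict that the camera call returned (one of the last four; its "shot" number tells which), for a name from the list of things; names that differ only in an ending like _2 or _b are one class to them, and where a whole thing is asked for, a point or a joint stands for the part that bears it (a point fixed in the world has none). Each returns a list of dicts, best first, with "conf" (0 to 1); they miss things now and then, are a little off and sometimes report something else, mostly with a low value. They report only what shows in the picture. A call takes as long as a camera call. They do not tell look-alikes from the thing itself.
- robot.boxes_of(query, picture): "position" ([column, row] in pixels, amid what is visible of it).
- robot.landmark_of(query, picture): "position" ([column, row] in pixels: a listed point, or the origin of a listed thing).
The state is a dict: "time_s": time; "joint_pos": joint angles; "joint_velocities": joint speeds; "joint_efforts": joint torques, N m; "position": TCP position; "tool_rot": TCP orientation; "force": force on the tool from outside, world axes, zero at the start; "torque": the same for the moment, N m; "grip_width": opening from 0.0 (shut) to 1.0 (fully open); "finger_force": force on a finger pad.
Only numpy, scipy, OpenCV 4.12 (cv2) and the standard library are available. Lean on these libraries where they do the work, as an engineer would, in place of code of your own. Each camera call takes 0.05 s, during which the arm holds its last target. There are 200 camera calls.

## Working session

There is one attempt and no reset: what is moved stays moved. The work goes in short steps, Python scripts to look and compute and a tool call to move; the robot and the scene stay as the last step left them, time stands still between calls to the robot, and variables do not carry over. Pictures are saved under pics/ and viewed, at most 14 in all, crops included, and the job is handed in when it is done.

Besides the shell and the picture viewer there is one more tool, called after "Emit:" by a JSON object that holds its "fn" and its "kwargs", one argument or row to a line. drive_tool: Moves the arm, as the interface text tells. Its arguments: {"type":"object","properties":{"fingers":{"type":"array","items":{"type":"number"}},"offset":{"type":"array","items":{"type":"array","items":{"type":"number"}}},"twist":{"type":"array","items":{"type":"array","items":{"type":"number"}}},"force":{"type":"number"}},"required":["fingers","offset","twist"]}

```bash
ls; mkdir -p pics
cat > h.py <<'E'
import numpy as np, cv2
from workcell import robot
def cam(p):
    R=cv2.Rodrigues(np.array(p["rvec"],float))[0]; t=np.array(p["tvec"],float).ravel(); return R,t,np.array(p["intrinsics"],float)
def ray(p,uv):
    R,t,K=cam(p); d=np.array([(uv[0]-K[0,2])/K[0,0],(uv[1]-K[1,2])/K[1,1]]); s=d.copy()
    for _ in range(20): s=d/(1+p["k1"]*(s@s))
    return -R.T@t, R.T@np.array([s[0],s[1],1])
def at_z(p,uv,z):
    c,d=ray(p,uv); return c+d*(z-c[2])/d[2]
def proj(p,X):
    R,t,K=cam(p); c=R@np.array(X,float)+t; s=c[:2]/c[2]; s=s*(1+p["k1"]*(s@s)); return K[:2,:2]@s+K[:2,2]
Z=dict(tub=.0425,large=.039,medium=.0365,small=.034,lid=.025)
E
cat > look.py <<'E'
from h import *
import sys
ps=[robot.get_image(n) for n in ("top","scene")]
for n,p in zip(("top","scene"),ps):
    cv2.imwrite(f"pics/{sys.argv[1]}_{n}.png",p["img"][:,:,::-1])
    print(n,"cam at",ray(p,(320,240))[0].round(3),p["k1"])
for c in("red","blue"):
  for k in Z:
    for n,p in zip(("top","scene"),ps):
      print(c,k,n,[(round(d["conf"],2),np.round(d["position"]).astype(int).tolist(),at_z(p,d["position"],Z[k])[:2].round(3).tolist()) for d in robot.landmark_of(f"{c}_{k}_mid",p)[:3]])
o=robot.get_obs();print(o["time_s"],o["position"],o["tool_rot"])
E
python3 look.py a
```

```text
pics
top cam at [ 0.378 -0.038  1.302] -0.006748295152405626
scene cam at [ 1.292 -0.245  0.804] 0.010075479087967357
red tub top [(0.55, [352, 207], [0.655, -0.094])]
red tub scene [(0.83, [291, 275], [0.654, -0.104])]
red large top [(0.6, [441, 232], [0.591, -0.319])]
red large scene [(0.91, [182, 278], [0.597, -0.323])]
red medium top [(0.68, [481, 276], [0.482, -0.414]), (0.6, [489, 231], [0.594, -0.44]), (0.57, [442, 231], [0.595, -0.322])]
red medium scene [(0.91, [137, 252], [0.491, -0.413]), (0.79, [122, 293], [0.603, -0.444])]
red small top [(0.28, [196, 335], [0.334, 0.293])]
red small scene [(0.57, [374, 258], [0.65, 0.087])]
red lid top [(0.63, [350, 285], [0.46, -0.09])]
red lid scene [(0.7, [280, 218], [0.456, -0.081])]
blue tub top [(0.8, [280, 204], [0.663, 0.087])]
blue tub scene [(0.74, [374, 262], [0.668, 0.078])]
blue large top [(0.94, [414, 284], [0.462, -0.249])]
blue large scene [(0.75, [211, 229], [0.465, -0.246]), (0.7, [189, 209], [0.382, -0.288])]
blue medium top [(0.81, [188, 230], [0.597, 0.323])]
blue medium scene [(0.63, [210, 226], [0.454, -0.247])]
blue small top []
blue small scene []
blue lid top [(0.93, [287, 283], [0.464, 0.07]), (0.66, [192, 229], [0.601, 0.317])]
blue lid scene [(0.57, [337, 211], [0.47, 0.059])]
1.1 [0.20300431 0.53794445 0.30270841] [[-9.35607431e-01  3.53042116e-01  7.92106876e-06]
 [ 3.53042116e-01  9.35607430e-01 -3.48433520e-05]
 [-1.97121815e-05 -2.98032282e-05 -9.99999999e-01]]
```

View pics/a_top.png

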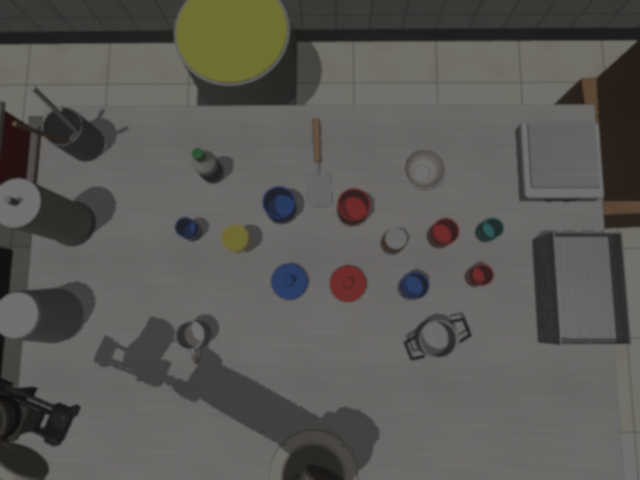

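View pics/a_scene.png

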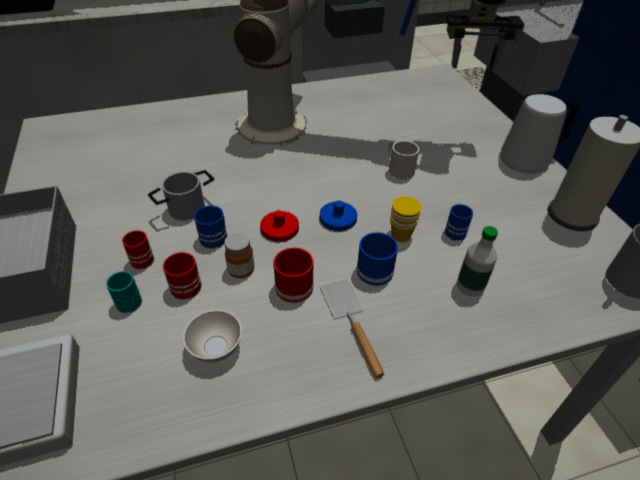

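Top view: tubs red (352,207) and blue (280,204); lids red (348,283) and blue (290,281). Large cups are red (444,232) and blue (414,285), with smaller cups red (481,275) and blue (188,229). The turquoise decoy is at (489,230). Next I fit silhouettes to get sizes and precise positions.

```bash
cat > fit.py <<'E'
from h import *
from scipy.optimize import minimize
SH=dict(tub=[(41,0,85)],large=[(33,0,78)],medium=[(26,0,73)],small=[(19,0,68)],lid=[(47,0,18),(13,18,50)])
A=np.linspace(0,2*np.pi,40)
def blobs(p,col):
    hsv=cv2.cvtColor(p["img"],cv2.COLOR_RGB2HSV); h,s,v=cv2.split(hsv)
    m=((s>120)&(v>30)&(((h<6)|(h>172)) if col=="red" else ((h>105)&(h<130)))).astype(np.uint8)
    m=cv2.morphologyEx(m,cv2.MORPH_CLOSE,np.ones((5,5),np.uint8))
    c=cv2.findContours(m,cv2.RETR_EXTERNAL,cv2.CHAIN_APPROX_NONE)[0]
    return [x for x in c if cv2.contourArea(x)>60]
def sil(p,k,x,y,z0):
    out=[]
    for r,a,b in SH[k]:
        P=[proj(p,(x+r/1e3*np.cos(t),y+r/1e3*np.sin(t),z0+z/1e3)) for z in(a,b) for t in A]
        out.append(cv2.convexHull(np.float32(P)))
    return out
def rast(polys,o,S=4):
    m=np.zeros((480,480),np.uint8)
    for q in polys: cv2.fillPoly(m,[np.round((q.reshape(-1,2)-o)*S+240).astype(np.int32)],1)
    return m
def fit(ps,col,k,x0,z0=0,B=None):
    M=[]
    for p in ps:
        c=proj(p,(x0[0],x0[1],z0+Z[k])); o=c
        near=[b for b in blobs(p,col) if np.linalg.norm(b.reshape(-1,2).mean(0)-c)<25]
        if not near: continue
        pts=np.vstack(near).reshape(-1,2).astype(np.float32)
        pts=np.vstack([pts+d for d in((.4,.4),(-.4,.4),(.4,-.4),(-.4,-.4))])
        hull=cv2.convexHull(pts); M.append((p,o,rast([hull],o)))
    def conv(q): return [cv2.convexHull(np.vstack(q))]
    def cost(v):
        s=0
        for p,o,m in M:
            r=rast(conv(sil(p,k,v[0],v[1],z0)),o); s+=1-(r&m).sum()/max(1,(r|m).sum())
        return s/max(1,len(M))
    r=minimize(cost,x0,method="Nelder-Mead",options=dict(initial_simplex=[x0,(x0[0]+.01,x0[1]),(x0[0],x0[1]+.01)],xatol=3e-4,maxiter=60))
    return r.x.round(4),round(1-r.fun,3),len(M)
if __name__=="__main__":
    ps=[robot.get_image(n) for n in("top","scene")]
    G=[("red","tub",.655,-.098),("blue","tub",.665,.083),("red","lid",.458,-.085),("blue","lid",.466,.065),("red","large",.594,-.32),("red","medium",.486,-.414),("red","small",.486,-.414),("blue","large",.463,-.248),("blue","medium",.463,-.248),("blue","medium",.597,.323),("blue","small",.597,.323)]
    for c,k,x,y in G: print(c,k,*fit(ps,c,k,(x,y)), *[fit([p],c,k,(x,y))[:2] for p in ps])
    for n in("paper_cups","topping_jar","white_mug","steel_pot","cleaner","bowl"):
        print(n,[at_z(p,d["position"],0)[:2].round(3).tolist() for p in ps for d in robot.landmark_of(n,p)[:1]])
E
python3 fit.py
```

```text
Traceback (most recent call last):
  File "fit.py", line 41, in <module>
    for c,k,x,y in G: print(c,k,*fit(ps,c,k,(x,y)), *[fit([p],c,k,(x,y))[:2] for p in ps])
                                 ~~~^^^^^^^^^^^^^^
  File "fit.py", line 29, in fit
    hull=cv2.convexHull(pts); M.append((p,o,rast([hull],o)))
cv2.error: OpenCV(4.12.0) /io/opencv/modules/imgproc/src/convhull.cpp:143: error: (-215:Assertion failed) total >= 0 && (depth == CV_32F || depth == CV_32S) in function 'convexHull'
```

```bash
sed -i 's/hull=cv2.convexHull(pts)/hull=cv2.convexHull(pts.astype(np.float32))/' fit.py; python3 fit.py
```

```text
red tub [ 0.6545 -0.0981] 0.825 2 (array([ 0.6572, -0.0999]), np.float64(0.687)) (array([ 0.6538, -0.0982]), np.float64(0.966))
blue tub [0.658  0.0877] 0.731 2 (array([0.6474, 0.0792]), np.float64(0.506)) (array([0.6586, 0.0876]), np.float64(0.959))
red lid [ 0.4648 -0.0861] 0.949 2 (array([ 0.4642, -0.0855]), np.float64(0.921)) (array([ 0.4647, -0.0863]), np.float64(0.979))
blue lid [0.4704 0.0629] 0.919 2 (array([0.4691, 0.0648]), np.float64(0.896)) (array([0.4695, 0.0626]), np.float64(0.947))
red large [ 0.5904 -0.3228] 0.707 2 (array([ 0.5792, -0.3052]), np.float64(0.453)) (array([ 0.5896, -0.3232]), np.float64(0.968))
red medium [ 0.4841 -0.4107] 0.675 2 (array([ 0.482, -0.398]), np.float64(0.402)) (array([ 0.4834, -0.4107]), np.float64(0.957))
red small [ 0.4862 -0.4097] 0.613 2 (array([ 0.4855, -0.4058]), np.float64(0.564)) (array([ 0.4894, -0.4127]), np.float64(0.669))
blue large [ 0.4552 -0.2471] 0.744 2 (array([ 0.4511, -0.2294]), np.float64(0.534)) (array([ 0.4551, -0.2473]), np.float64(0.961))
blue medium [ 0.4566 -0.2427] 0.748 2 (array([ 0.4553, -0.2395]), np.float64(0.794)) (array([ 0.4583, -0.2465]), np.float64(0.716))
blue medium [0.5974 0.3206] 0.573 2 (array([0.5874, 0.3043]), np.float64(0.2)) (array([0.5966, 0.321 ]), np.float64(0.948))
blue small [0.5986 0.3167] 0.501 2 (array([0.6009, 0.3209]), np.float64(0.327)) (array([0.6011, 0.3173]), np.float64(0.675))
paper_cups [[0.573, 0.191], [0.568, 0.195]]
topping_jar [[0.569, -0.202], [0.579, -0.194]]
white_mug [[0.328, 0.295], [0.344, 0.295]]
steel_pot [[0.329, -0.292], [0.341, -0.292]]
cleaner [[0.757, 0.273], [0.758, 0.27]]
bowl [[0.757, -0.275], [0.756, -0.284]]
```

Emit:
{"fn": "drive_tool", "kwargs": {
  "fingers": [0,0,0,0,0],
  "offset": [
    [2.4,-5.4,0],
    [2.4,-5.4,0],
    [2.4,-5.4,0],
    [2.4,-5.4,0],
    [2.4,-5.4,0]
  ],
  "twist": [
    [0,0,0],
    [0,0,0],
    [0,0,0],
    [0,0,0],
    [0,0,0]
  ],
  "force": 15
}}

```text
time_s: 2.52
position: [0.3234, 0.2663, 0.3029]
tool_rot: [[-0.936, 0.353, 0.001], [0.353, 0.936, 0.0], [-0.001, 0.001, -1.0]]
force: [0.9, -0.3, 0.2]
grip_width: 1.002
finger_force: 0.0
```

Emit:
{"fn": "drive_tool", "kwargs": {
  "fingers": [0,0,0,0,0],
  "offset": [
    [2.4,-5.4,0],
    [2.4,-5.4,0],
    [2.4,-5.4,0],
    [2.4,-5.4,0],
    [2.4,-5.4,0]
  ],
  "twist": [
    [0,0,0],
    [0,0,0],
    [0,0,0],
    [0,0,0],
    [0,0,0]
  ]
}}

```text
time_s: 3.15
position: [0.4435, -0.004, 0.3031]
tool_rot: [[-0.935, 0.353, 0.001], [0.353, 0.935, -0.0], [-0.001, 0.0, -1.0]]
force: [0.7, 0.6, 0.3]
grip_width: 1.0
finger_force: 0.0
```

Emit:
{"fn": "drive_tool", "kwargs": {
  "fingers": [0,0,0,0,0],
  "offset": [
    [2.4,-5.4,0],
    [2.4,-5.4,0],
    [2.4,-5.4,0],
    [2.4,-5.4,0],
    [2.4,-5.4,0]
  ],
  "twist": [
    [0,0,0],
    [0,0,0],
    [0,0,0],
    [0,0,0],
    [0,0,0]
  ]
}}

```text
time_s: 3.78
position: [0.5636, -0.274, 0.3027]
tool_rot: [[-0.936, 0.353, 0.0], [0.353, 0.936, -0.0], [-0.0, 0.0, -1.0]]
force: [1.4, -1.0, -0.1]
grip_width: 1.0
finger_force: 0.0
```

```bash
sed -i 's/(s>120)&(v>30)/(s>90)\&(v>18)/' fit.py
cat > q.py <<'E'
from fit import *
import sys
# args: col kind x y ...
ps=[robot.get_image(n) for n in("top","scene")]
a=sys.argv[1:]
for i in range(0,len(a),4):
    x=(float(a[i+2]),float(a[i+3]))
    print(a[i],a[i+1],*[fit([p],a[i],a[i+1],x)[:2] for p in ps])
o=robot.get_obs();print(o["time_s"],o["position"].round(4),o["tool_rot"].round(3).tolist(),o["force"],o["grip_width"],o["finger_force"])
E
python3 q.py red large .59 -.323 red tub .654 -.098 blue tub .6586 .0876 blue large .455 -.247 red medium .4834 -.4107
```

```text
red large (array([ 0.566 , -0.3068]), np.float64(0.26)) (array([ 0.5904, -0.3232]), np.float64(0.977))
red tub (array([ 0.6568, -0.0986]), np.float64(0.879)) (array([ 0.6548, -0.099 ]), np.float64(0.986))
blue tub (array([0.659 , 0.0879]), np.float64(0.803)) (array([0.6591, 0.0867]), np.float64(0.979))
blue large (array([ 0.455, -0.247]), np.float64(1.0)) (array([ 0.4551, -0.2466]), np.float64(0.967))
red medium (array([ 0.484 , -0.4101]), np.float64(0.358)) (array([ 0.484 , -0.4105]), np.float64(0.98))
3.875 [ 0.5635 -0.2768  0.3009] [[-0.934, 0.357, -0.001], [0.357, 0.934, -0.001], [0.001, -0.001, -1.0]] [ 0.25148667 -0.13117187 -0.92080643] 1.0038398400868487 0.0
```

Emit:
{"fn": "drive_tool", "kwargs": {
  "fingers": [0,0,0,0,0],
  "offset": [
    [2.7,-5.1,0],
    [0,0,-5],
    [0,0,-5],
    [0,0,-5.4],
    [0,0,0]
  ],
  "twist": [
    [0,0,0],
    [0,0,0],
    [0,0,0],
    [0,0,0],
    [0,0,0]
  ]
}}

```text
time_s: 4.5
position: [0.5872, -0.3202, 0.1435]
tool_rot: [[-0.936, 0.353, -0.009], [0.353, 0.936, 0.007], [0.011, 0.004, -1.0]]
force: [0.7, -0.2, 0.1]
grip_width: 0.997
finger_force: 0.0
```

Emit:
{"fn": "drive_tool", "kwargs": {
  "fingers": [1,1,1,1,1],
  "offset": [
    [0,0,0],
    [0,0,0],
    [0,0,0],
    [0,0,0],
    [0,0,0]
  ],
  "twist": [
    [0,0,0],
    [0,0,0],
    [0,0,0],
    [0,0,0],
    [0,0,0]
  ]
}}

```text
time_s: 5.12
position: [0.5912, -0.3238, 0.1516]
tool_rot: [[-0.936, 0.353, 0.004], [0.353, 0.936, -0.002], [-0.004, -0.001, -1.0]]
force: [-1.0, 1.4, 6.8]
grip_width: 0.719
finger_force: 15.0
```

Emit:
{"fn": "drive_tool", "kwargs": {
  "fingers": [1,1,1,1,1],
  "offset": [
    [0,0,3],
    [0,0,4],
    [0,0,4],
    [0,0,3.5],
    [0,0,0]
  ],
  "twist": [
    [0,0,0],
    [0,0,0],
    [0,0,0],
    [0,0,0],
    [0,0,0]
  ]
}}

```text
time_s: 5.75
position: [0.5912, -0.324, 0.2982]
tool_rot: [[-0.936, 0.353, 0.006], [0.353, 0.936, -0.005], [-0.008, -0.003, -1.0]]
force: [-0.2, -0.1, -1.5]
grip_width: 0.719
finger_force: 15.0
```

Emit:
{"fn": "drive_tool", "kwargs": {
  "fingers": [1,1,1,1,1],
  "offset": [
    [1.4,5,0],
    [1.4,5,0],
    [1.4,5,0],
    [1.2,4,0],
    [1.1,3.4,0]
  ],
  "twist": [
    [0,0,0],
    [0,0,0],
    [0,0,0],
    [0,0,0],
    [0,0,0]
  ]
}}

```text
time_s: 6.38
position: [0.6546, -0.0971, 0.2915]
tool_rot: [[-0.936, 0.352, -0.003], [0.352, 0.936, 0.001], [0.003, -0.0, -1.0]]
force: [0.7, -0.6, -1.0]
grip_width: 0.719
finger_force: 15.0
```

Emit:
{"fn": "drive_tool", "kwargs": {
  "fingers": [1,1],
  "offset": [
    [0,0,0],
    [0,0,0]
  ],
  "twist": [
    [0,0,0],
    [0,0,0]
  ]
}}

```text
time_s: 6.62
position: [0.6544, -0.0995, 0.2923]
tool_rot: [[-0.936, 0.353, -0.002], [0.353, 0.936, 0.0], [0.002, -0.001, -1.0]]
force: [0.7, -0.6, -0.8]
grip_width: 0.718
finger_force: 15.0
```

```bash
cat > v.py <<'E'
from fit import *
import sys
p=robot.get_image("scene"); cx,cy=int(sys.argv[2]),int(sys.argv[3])
cv2.imwrite(f"pics/{sys.argv[1]}.png",cv2.resize(p["img"][cy-70:cy+70,cx-90:cx+90,::-1],None,fx=4,fy=4))
o=robot.get_obs();print(o["time_s"],o["position"].round(4),o["force"].round(1),o["grip_width"],o["finger_force"])
E
python3 v.py b 290 230; python3 q.py red tub .6548 -.099 red medium .4834 -.4107
```

```text
6.675 [ 0.6545 -0.0999  0.2926] [ 0.2 -0.1 -1. ] 0.7154783591681821 14.99965368770063
red tub (array([ 0.6658, -0.1005]), np.float64(0.49)) (array([ 0.6548, -0.099 ]), np.float64(1.0))
red medium (array([ 0.4833, -0.4089]), np.float64(0.7)) (array([ 0.484 , -0.4105]), np.float64(0.98))
6.775 [ 0.6546 -0.1002  0.2932] [[-0.935, 0.354, -0.001], [0.354, 0.935, -0.0], [0.001, -0.0, -1.0]] [-0.29468074 -0.51936227 -0.98806821] 0.7161344041411085 14.999666316434741
```

View pics/b.png

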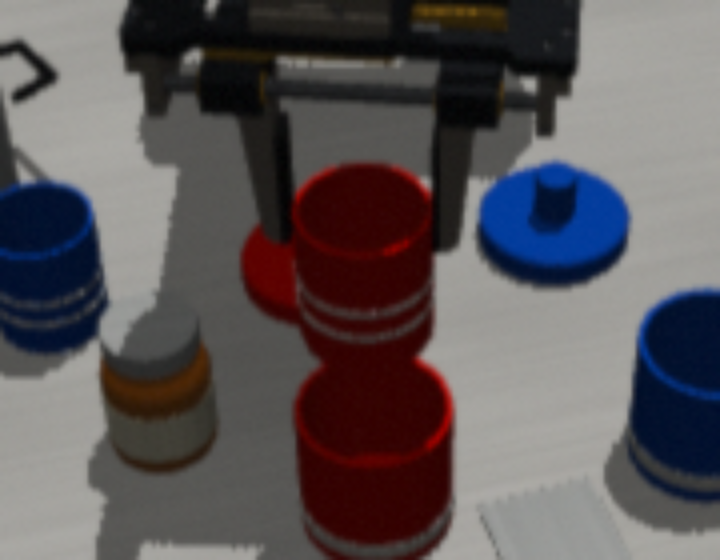

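The cup hangs upright between the fingers directly over the red tub, with its rim near row 215 of the crop. Next: lower it in.

Emit:
{"fn": "drive_tool", "kwargs": {
  "fingers": [1,1,1,1,1],
  "offset": [
    [0,0.1,-4],
    [0,0,-2],
    [0,0,-1],
    [0,0,-1],
    [0,0,0]
  ],
  "twist": [
    [0,0,0],
    [0,0,0],
    [0,0,0],
    [0,0,0],
    [0,0,0]
  ]
}}

```text
time_s: 7.4
position: [0.6547, -0.098, 0.213]
tool_rot: [[-0.936, 0.353, -0.001], [0.353, 0.936, 0.0], [0.001, -0.0, -1.0]]
force: [0.1, -0.4, -1.8]
grip_width: 0.719
finger_force: 15.0
```

```bash
python3 v.py c 290 240; python3 q.py red tub .6548 -.099
```

```text
7.45 [ 0.6549 -0.098   0.2136] [ 0.6  0.3 -0.3] 0.7157307813831695 14.997973241843283
red tub (array([ 0.6452, -0.0939]), np.float64(0.316)) (array([ 0.6508, -0.0982]), np.float64(0.625))
7.55 [ 0.6551 -0.098   0.2142] [[-0.936, 0.353, 0.0], [0.353, 0.936, -0.0], [-0.0, -0.0, -1.0]] [ 1.50754937  0.28326992 -1.07684404] 0.7176598241110833 14.997766558080912
```

View pics/c.png

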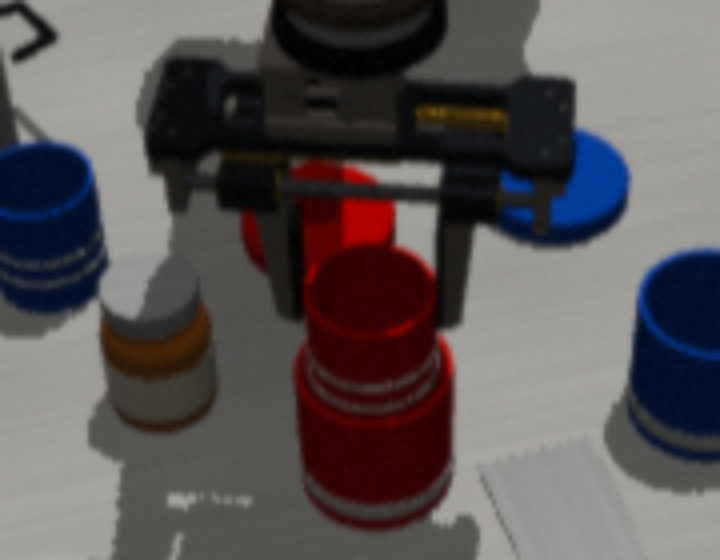

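The cup is entering the tub centred, with no force. Next: lower the rest and release.

Emit:
{"fn": "drive_tool", "kwargs": {
  "fingers": [1,1,1,1,1],
  "offset": [
    [0,0,-1.2],
    [0,0,-1.2],
    [0,0,-1.2],
    [0,0,0],
    [0,0,0]
  ],
  "twist": [
    [0,0,0],
    [0,0,0],
    [0,0,0],
    [0,0,0],
    [0,0,0]
  ]
}}

```text
time_s: 8.18
position: [0.6549, -0.098, 0.1775]
tool_rot: [[-0.936, 0.353, -0.001], [0.353, 0.936, 0.0], [0.001, -0.0, -1.0]]
force: [1.4, 0.1, -1.2]
grip_width: 0.72
finger_force: 15.0
```

Emit:
{"fn": "drive_tool", "kwargs": {
  "fingers": [0,0,0,0,0],
  "offset": [
    [0,0,0],
    [0,0,0],
    [0,0,0],
    [0,0,0],
    [0,0,0]
  ],
  "twist": [
    [0,0,0],
    [0,0,0],
    [0,0,0],
    [0,0,0],
    [0,0,0]
  ]
}}

```text
time_s: 8.8
position: [0.655, -0.0981, 0.1777]
tool_rot: [[-0.936, 0.353, -0.0], [0.353, 0.936, -0.0], [0.0, -0.0, -1.0]]
force: [0.2, 0.6, -0.1]
grip_width: 0.999
finger_force: 0.0
```

Emit:
{"fn": "drive_tool", "kwargs": {
  "fingers": [0,0,0,0,0],
  "offset": [
    [0,0,4],
    [0,0,6],
    [-3,-6,2],
    [-3,-5,0],
    [0,0,0]
  ],
  "twist": [
    [0,0,0],
    [0,0,0],
    [0,0,0],
    [0,0,0],
    [0,0,0]
  ]
}}

```text
time_s: 9.43
position: [0.5967, -0.2048, 0.296]
tool_rot: [[-0.934, 0.358, 0.0], [0.358, 0.934, -0.001], [-0.0, -0.001, -1.0]]
force: [-0.1, -0.4, -1.0]
grip_width: 1.002
finger_force: 0.0
```

```bash
python3 v.py d 290 250; python3 q.py red tub .6548 -.099  red medium .4834 -.4107 blue large .455 -.247
```

```text
9.475 [ 0.5975 -0.2029  0.2957] [0.4 0.7 0.2] 1.0022648213401142 0.0
red tub (array([ 0.6552, -0.0976]), np.float64(0.864)) (array([ 0.6545, -0.0985]), np.float64(0.986))
red medium (array([ 0.4834, -0.4082]), np.float64(0.708)) (array([ 0.4839, -0.4106]), np.float64(0.981))
blue large (array([ 0.454 , -0.2433]), np.float64(0.272)) (array([ 0.4553, -0.247 ]), np.float64(0.965))
9.575 [ 0.5984 -0.201   0.2954] [[-0.936, 0.353, -0.0], [0.353, 0.936, 0.001], [0.0, 0.001, -1.0]] [ 0.46517688  0.64170116 -0.32254253] 1.0005769688939155 0.0
```

View pics/d.png

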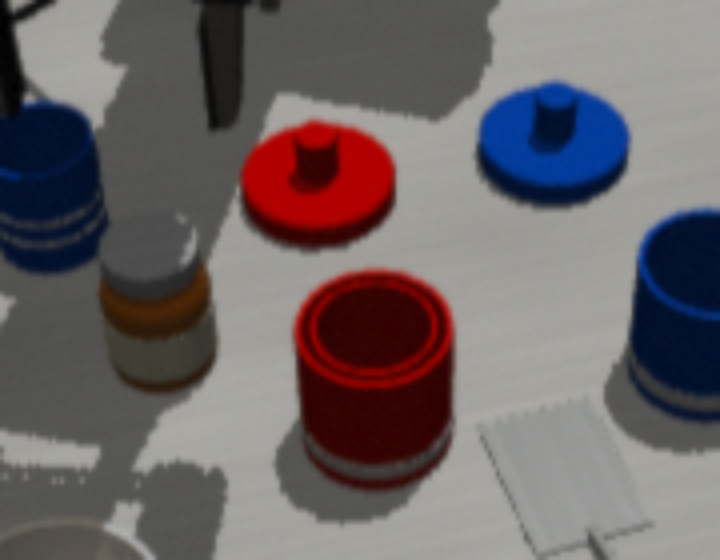

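The large cup sits fully down and concentric in the red tub. Next: red medium.

Emit:
{"fn": "drive_tool", "kwargs": {
  "fingers": [0,0,0,0,0],
  "offset": [
    [-2.8,-5.1,0],
    [-2.8,-5.1,0],
    [-2.8,-5.1,0],
    [-2.9,-5.2,0],
    [0,0,0]
  ],
  "twist": [
    [0,0,0],
    [0,0,0],
    [0,0,0],
    [0,0,0],
    [0,0,0]
  ]
}}

```text
time_s: 10.2
position: [0.4842, -0.4087, 0.2951]
tool_rot: [[-0.934, 0.356, -0.0], [0.356, 0.934, -0.0], [0.0, -0.0, -1.0]]
force: [0.2, 0.6, -0.6]
grip_width: 1.0
finger_force: 0.0
```

Emit:
{"fn": "drive_tool", "kwargs": {
  "fingers": [0,0,0,0],
  "offset": [
    [0,0,-5],
    [0,0,0],
    [0,0,0],
    [0,0,0]
  ],
  "twist": [
    [0,0,0],
    [0,0,0],
    [0,0,0],
    [0,0,0]
  ]
}}

```text
time_s: 10.7
position: [0.4864, -0.4067, 0.2479]
tool_rot: [[-0.936, 0.352, 0.002], [0.352, 0.936, -0.003], [-0.003, -0.002, -1.0]]
force: [-0.8, -0.7, -0.2]
grip_width: 1.003
finger_force: 0.0
```

Emit:
{"fn": "drive_tool", "kwargs": {
  "fingers": [0,0,0,0,0],
  "offset": [
    [-0.3,-0.4,-3.5],
    [0,0,-3.5],
    [0,0,-3.2],
    [0,0,0],
    [0,0,0]
  ],
  "twist": [
    [0,0,0],
    [0,0,0],
    [0,0,0],
    [0,0,0],
    [0,0,0]
  ]
}}

```text
time_s: 11.32
position: [0.4831, -0.4115, 0.1459]
tool_rot: [[-0.936, 0.353, 0.002], [0.353, 0.936, -0.003], [-0.003, -0.002, -1.0]]
force: [0.4, 0.6, 0.6]
grip_width: 0.999
finger_force: 0.0
```

Emit:
{"fn": "drive_tool", "kwargs": {
  "fingers": [1,1,1,1,1],
  "offset": [
    [0,0,0],
    [0,0,0],
    [0,0,0],
    [0,0,0],
    [0,0,0]
  ],
  "twist": [
    [0,0,0],
    [0,0,0],
    [0,0,0],
    [0,0,0],
    [0,0,0]
  ]
}}

```text
time_s: 11.95
position: [0.4823, -0.4106, 0.1436]
tool_rot: [[-0.936, 0.353, 0.0], [0.353, 0.936, 0.0], [-0.0, 0.0, -1.0]]
force: [0.2, 0.4, 0.8]
grip_width: 0.568
finger_force: 15.0
```

Emit:
{"fn": "drive_tool", "kwargs": {
  "fingers": [1,1,1,1,1],
  "offset": [
    [0,0,0],
    [0,0,4],
    [0,0,5],
    [0,0,5],
    [0,0,0]
  ],
  "twist": [
    [0,0,0],
    [0,0,0],
    [0,0,0],
    [0,0,0],
    [0,0,0]
  ]
}}

```text
time_s: 12.58
position: [0.4836, -0.4123, 0.2891]
tool_rot: [[-0.936, 0.353, 0.006], [0.353, 0.936, -0.008], [-0.008, -0.005, -1.0]]
force: [-0.4, -0.9, -0.4]
grip_width: 0.567
finger_force: 15.0
```

Emit:
{"fn": "drive_tool", "kwargs": {
  "fingers": [1,1,1,1,1],
  "offset": [
    [2.6,4.7,0.5],
    [2.6,4.7,0],
    [2.6,4.7,0],
    [2.6,4.7,0],
    [2.6,4.7,0]
  ],
  "twist": [
    [0,0,0],
    [0,0,0],
    [0,0,0],
    [0,0,0],
    [0,0,0]
  ]
}}

```text
time_s: 13.2
position: [0.6123, -0.1738, 0.2866]
tool_rot: [[-0.936, 0.353, -0.003], [0.353, 0.936, 0.001], [0.003, 0.0, -1.0]]
force: [0.6, -0.8, -0.6]
grip_width: 0.57
finger_force: 15.0
```

Emit:
{"fn": "drive_tool", "kwargs": {
  "fingers": [1,1,1,1,1],
  "offset": [
    [2.5,4.6,0],
    [1.7,3.2,0],
    [0,0,0],
    [0,0,-4],
    [0,0,0]
  ],
  "twist": [
    [0,0,0],
    [0,0,0],
    [0,0,0],
    [0,0,0],
    [0,0,0]
  ]
}}

```text
time_s: 13.82
position: [0.6515, -0.098, 0.2436]
tool_rot: [[-0.935, 0.354, -0.009], [0.354, 0.935, 0.003], [0.01, -0.001, -1.0]]
force: [-0.5, -0.7, -1.4]
grip_width: 0.568
finger_force: 15.0
```

Emit:
{"fn": "drive_tool", "kwargs": {
  "fingers": [1,1,1,1],
  "offset": [
    [0,0,0],
    [0,0,0],
    [0,0,0],
    [0,0,0]
  ],
  "twist": [
    [0,0,0],
    [0,0,0],
    [0,0,0],
    [0,0,0]
  ]
}}

```text
time_s: 14.32
position: [0.6544, -0.0977, 0.2492]
tool_rot: [[-0.936, 0.353, 0.001], [0.353, 0.936, -0.0], [-0.001, -0.0, -1.0]]
force: [0.3, -1.1, -0.3]
grip_width: 0.569
finger_force: 15.0
```

Emit:
{"fn": "drive_tool", "kwargs": {
  "fingers": [1,1,1,1,1],
  "offset": [
    [0,0,-2],
    [0,0,-1.2],
    [0,0,-1.2],
    [0,0,0],
    [0,0,0]
  ],
  "twist": [
    [0,0,0],
    [0,0,0],
    [0,0,0],
    [0,0,0],
    [0,0,0]
  ]
}}

```text
time_s: 14.95
position: [0.6545, -0.0977, 0.2049]
tool_rot: [[-0.936, 0.353, 0.001], [0.353, 0.936, -0.0], [-0.001, 0.0, -1.0]]
force: [-0.2, -0.0, -1.1]
grip_width: 0.566
finger_force: 15.0
```

Emit:
{"fn": "drive_tool", "kwargs": {
  "fingers": [1,1,1,1,1],
  "offset": [
    [0,0,-1],
    [0,0,-1],
    [0,0,-0.8],
    [0,0,0],
    [0,0,0]
  ],
  "twist": [
    [0,0,0],
    [0,0,0],
    [0,0,0],
    [0,0,0],
    [0,0,0]
  ]
}}

```text
time_s: 15.58
position: [0.6544, -0.0977, 0.1767]
tool_rot: [[-0.936, 0.353, 0.0], [0.353, 0.936, -0.0], [-0.0, 0.0, -1.0]]
force: [0.2, 0.0, -0.7]
grip_width: 0.569
finger_force: 15.0
```

Emit:
{"fn": "drive_tool", "kwargs": {
  "fingers": [0,0,0,0,0],
  "offset": [
    [0,0,0],
    [0,0,0],
    [0,0,0],
    [0,0,0],
    [0,0,4]
  ],
  "twist": [
    [0,0,0],
    [0,0,0],
    [0,0,0],
    [0,0,0],
    [0,0,0]
  ]
}}

```text
time_s: 16.2
position: [0.6521, -0.0969, 0.2129]
tool_rot: [[-0.936, 0.353, -0.008], [0.353, 0.936, 0.003], [0.008, -0.0, -1.0]]
force: [1.0, -0.2, 0.6]
grip_width: 1.001
finger_force: 0.0
```

Emit:
{"fn": "drive_tool", "kwargs": {
  "fingers": [0,0,0,0,0],
  "offset": [
    [0,0,4],
    [-5,0.4,2],
    [-5,0.3,0],
    [-5,0.3,0],
    [-4,0.2,0]
  ],
  "twist": [
    [0,0,0],
    [0,0,0],
    [0,0,0],
    [0,0,0],
    [0,0,0]
  ]
}}

```text
time_s: 16.82
position: [0.4625, -0.0853, 0.2766]
tool_rot: [[-0.936, 0.353, 0.0], [0.353, 0.936, -0.0], [-0.0, -0.0, -1.0]]
force: [-0.7, 0.2, 0.1]
grip_width: 0.996
finger_force: 0.0
```

Emit:
{"fn": "drive_tool", "kwargs": {
  "fingers": [0,0,0],
  "offset": [
    [0,0,0],
    [0,0,0],
    [0,0,0]
  ],
  "twist": [
    [0,0,0],
    [0,0,0],
    [0,0,0]
  ]
}}

```text
time_s: 17.2
position: [0.4653, -0.0859, 0.2769]
tool_rot: [[-0.936, 0.353, 0.001], [0.353, 0.936, -0.0], [-0.001, 0.0, -1.0]]
force: [0.0, -0.0, -0.8]
grip_width: 0.998
finger_force: 0.0
```

```bash
python3 v.py e 290 250; python3 q.py red tub .6548 -.099  red lid .4647 -.0863 blue large .455 -.247
```

```text
17.25 [ 0.4652 -0.0858  0.2767] [0.  0.4 0.6] 0.9980000914056316 0.0
red tub (array([ 0.6563, -0.0982]), np.float64(0.882)) (array([ 0.6541, -0.0985]), np.float64(0.987))
red lid (array([ 0.45  , -0.0753]), np.float64(0.42)) (array([ 0.4653, -0.0866]), np.float64(0.985))
blue large (array([ 0.4565, -0.2453]), np.float64(0.776)) (array([ 0.455, -0.247]), np.float64(0.977))
17.35 [ 0.4649 -0.0857  0.2766] [[-0.936, 0.353, -0.0], [0.353, 0.936, 0.0], [0.0, 0.0, -1.0]] [ 0.193795   -0.36032854  0.32553857] 1.0005459960255876 0.0
```

View pics/e.png

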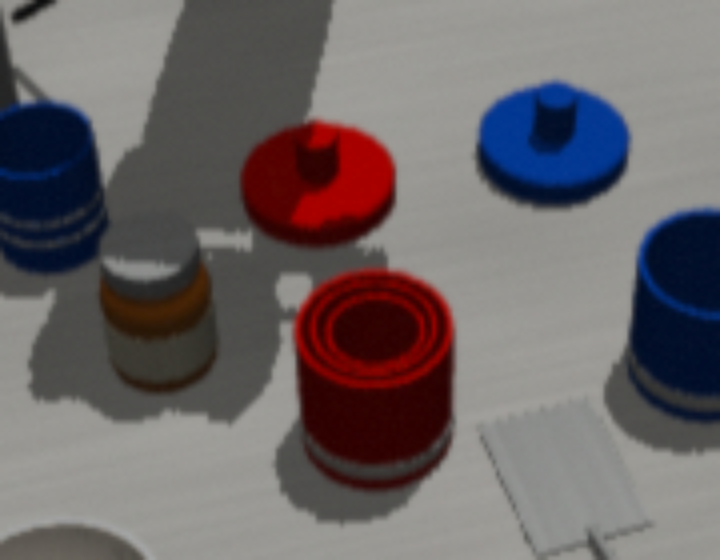

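Medium nested within large. Next: red lid, to be held by its knob.

Emit:
{"fn": "drive_tool", "kwargs": {
  "fingers": [0,0,0,0,0],
  "offset": [
    [0,0,-5],
    [0,0,-5],
    [0,0,-4],
    [0,0,-2.4],
    [0,0,0]
  ],
  "twist": [
    [0,0,0],
    [0,0,0],
    [0,0,0],
    [0,0,0],
    [0,0,0]
  ]
}}

```text
time_s: 17.98
position: [0.4631, -0.085, 0.1107]
tool_rot: [[-0.936, 0.353, -0.004], [0.353, 0.936, 0.002], [0.005, 0.0, -1.0]]
force: [0.1, 0.0, 1.3]
grip_width: 1.002
finger_force: 0.0
```

Emit:
{"fn": "drive_tool", "kwargs": {
  "fingers": [1,1,1,1,1],
  "offset": [
    [0,0,0],
    [0,0,0],
    [0,0,0],
    [0,0,0],
    [0,0,0]
  ],
  "twist": [
    [0,0,0],
    [0,0,0],
    [0,0,0],
    [0,0,0],
    [0,0,0]
  ],
  "force": 25
}}

```text
time_s: 18.6
position: [0.4643, -0.0856, 0.1127]
tool_rot: [[-0.936, 0.353, 0.0], [0.353, 0.936, -0.0], [-0.0, -0.0, -1.0]]
force: [-0.6, -0.2, -0.0]
grip_width: 0.481
finger_force: 0.0
```

Emit:
{"fn": "drive_tool", "kwargs": {
  "fingers": [1,1,1,1,1],
  "offset": [
    [0,0,0],
    [0,0,0],
    [0,0,0],
    [0,0,0],
    [0,0,0]
  ],
  "twist": [
    [0,0,0],
    [0,0,0],
    [0,0,0],
    [0,0,0],
    [0,0,0]
  ]
}}

```text
time_s: 19.23
position: [0.4642, -0.0856, 0.1125]
tool_rot: [[-0.936, 0.353, -0.0], [0.353, 0.936, 0.0], [0.0, 0.0, -1.0]]
force: [-0.7, 0.3, 0.1]
grip_width: 0.279
finger_force: 25.0
```

Emit:
{"fn": "drive_tool", "kwargs": {
  "fingers": [1,1,1,1,1],
  "offset": [
    [0,0,3],
    [0,0,4],
    [0,0,4],
    [3,-0.2,2],
    [4,-0.3,0]
  ],
  "twist": [
    [0,0,0],
    [0,0,0],
    [0,0,0],
    [0,0,0],
    [0,0,0]
  ]
}}

```text
time_s: 19.85
position: [0.5358, -0.0911, 0.245]
tool_rot: [[-0.936, 0.353, 0.004], [0.353, 0.936, -0.002], [-0.004, -0.0, -1.0]]
force: [-0.3, -1.1, -1.4]
grip_width: 0.273
finger_force: 25.0
```

Emit:
{"fn": "drive_tool", "kwargs": {
  "fingers": [1,1,1,1,1],
  "offset": [
    [5,-0.3,0],
    [4,-0.3,0],
    [3,-0.2,0],
    [0,0,0],
    [0,0,0]
  ],
  "twist": [
    [0,0,0],
    [0,0,0],
    [0,0,0],
    [0,0,0],
    [0,0,0]
  ]
}}

```text
time_s: 20.48
position: [0.6534, -0.0985, 0.242]
tool_rot: [[-0.936, 0.353, -0.002], [0.353, 0.936, 0.0], [0.002, -0.0, -1.0]]
force: [-0.6, 0.6, -0.8]
grip_width: 0.278
finger_force: 25.0
```

```bash
python3 - <<'E'
from fit import *
p=robot.get_image("scene"); o=robot.get_obs(); print(o["position"].round(4),o["force"].round(1),o["grip_width"])
print(fit([p],"red","lid",o["position"][:2],o["position"][2]-.1125))
E
python3 q.py blue large .455 -.247 blue lid .4695 .0626 blue medium .5966 .321 blue tub .659 .087
```

```text
[ 0.6533 -0.0985  0.2422] [-0.3  0.2 -1. ] 0.2739503903492528
(array([ 0.6757, -0.1048]), np.float64(0.544), 1)
blue large (array([ 0.4565, -0.2453]), np.float64(0.797)) (array([ 0.455, -0.247]), np.float64(0.975))
blue lid (array([0.4733, 0.0694]), np.float64(0.255)) (array([0.4682, 0.0624]), np.float64(0.963))
blue medium (array([0.5956, 0.3151]), np.float64(0.465)) (array([0.5974, 0.3203]), np.float64(0.965))
blue tub (array([0.6593, 0.0878]), np.float64(0.8)) (array([0.6589, 0.0868]), np.float64(0.977))
20.625 [ 0.6534 -0.0986  0.2427] [[-0.936, 0.353, -0.0], [0.353, 0.936, 0.0], [0.0, -0.0, -1.0]] [-0.00696859  0.21714665 -1.2812384 ] 0.27719911552471305 24.9998277425766
```

Emit:
{"fn": "drive_tool", "kwargs": {
  "fingers": [1,1,1,1,1],
  "offset": [
    [0,0,-2],
    [0,0,-1.5],
    [0,0,-1],
    [0,0,-0.5],
    [0,0,0]
  ],
  "twist": [
    [0,0,0],
    [0,0,0],
    [0,0,0],
    [0,0,0],
    [0,0,0]
  ]
}}

```text
time_s: 21.25
position: [0.6541, -0.0986, 0.1922]
tool_rot: [[-0.936, 0.353, -0.001], [0.353, 0.936, 0.0], [0.001, -0.0, -1.0]]
force: [0.7, -0.1, -0.8]
grip_width: 0.276
finger_force: 25.0
```

Emit:
{"fn": "drive_tool", "kwargs": {
  "fingers": [1,1,1,1,1],
  "offset": [
    [0,0,-0.3],
    [0,0,-0.3],
    [0,0,-0.2],
    [0,0,0],
    [0,0,0]
  ],
  "twist": [
    [0,0,0],
    [0,0,0],
    [0,0,0],
    [0,0,0],
    [0,0,0]
  ]
}}

```text
time_s: 21.88
position: [0.6543, -0.0986, 0.1847]
tool_rot: [[-0.936, 0.353, 0.0], [0.353, 0.936, -0.0], [-0.0, 0.0, -1.0]]
force: [0.3, 0.3, -0.9]
grip_width: 0.275
finger_force: 25.0
```

Emit:
{"fn": "drive_tool", "kwargs": {
  "fingers": [0,0,0,0,0],
  "offset": [
    [0,0,0],
    [0,0,0],
    [0,0,0],
    [0,0,0],
    [0,0,0]
  ],
  "twist": [
    [0,0,0],
    [0,0,0],
    [0,0,0],
    [0,0,0],
    [0,0,0]
  ]
}}

```text
time_s: 22.5
position: [0.6542, -0.0986, 0.1846]
tool_rot: [[-0.936, 0.353, 0.0], [0.353, 0.936, -0.0], [-0.0, 0.0, -1.0]]
force: [-0.3, 0.1, -0.1]
grip_width: 0.796
finger_force: 0.0
```

Emit:
{"fn": "drive_tool", "kwargs": {
  "fingers": [0,0,0,0,0],
  "offset": [
    [0,0,3],
    [0,0,5],
    [-4,-3,3],
    [-4,-3,0],
    [-4,-3,0]
  ],
  "twist": [
    [0,0,0],
    [0,0,0],
    [0,0,0],
    [0,0,0],
    [0,0,0]
  ],
  "force": 15
}}

```text
time_s: 23.12
position: [0.5331, -0.1894, 0.2953]
tool_rot: [[-0.936, 0.353, 0.001], [0.353, 0.936, -0.001], [-0.001, -0.0, -1.0]]
force: [0.1, 0.3, -0.6]
grip_width: 1.0
finger_force: 0.0
```

Emit:
{"fn": "drive_tool", "kwargs": {
  "fingers": [0,0,0,0,0],
  "offset": [
    [-4,-3,0],
    [-3.9,-2.8,0],
    [0,0,0],
    [0,0,0],
    [0,0,0]
  ],
  "twist": [
    [0,0,0],
    [0,0,0],
    [0,0,0],
    [0,0,0],
    [0,0,0]
  ]
}}

```text
time_s: 23.75
position: [0.456, -0.246, 0.2946]
tool_rot: [[-0.936, 0.352, 0.0], [0.352, 0.936, 0.0], [-0.0, 0.0, -1.0]]
force: [-0.2, 0.2, 0.7]
grip_width: 1.0
finger_force: 0.0
```

```bash
python3 v.py f 290 240; python3 q.py blue large .455 -.247
python3 - <<'E'
from fit import *
p=robot.get_image("scene")
SH["tub"]=[(41,0,71),(47,71,89),(13,89,121)]
print(fit([p],"red","tub",(.6545,-.0985)))
E
```

```text
23.8 [ 0.456  -0.2459  0.2945] [-0.4 -0.6  0.4] 0.999899947734632 0.0
blue large (array([ 0.4469, -0.2308]), np.float64(0.144)) (array([ 0.4551, -0.2466]), np.float64(0.975))
23.9 [ 0.4558 -0.246   0.2945] [[-0.936, 0.352, -0.0], [0.352, 0.936, 0.0], [0.0, 0.0, -1.0]] [ 0.29079977 -0.91932063 -0.73038227] 0.9945359848005142 0.0
(array([ 0.655 , -0.0995]), np.float64(0.983), 1)
```

View pics/f.png

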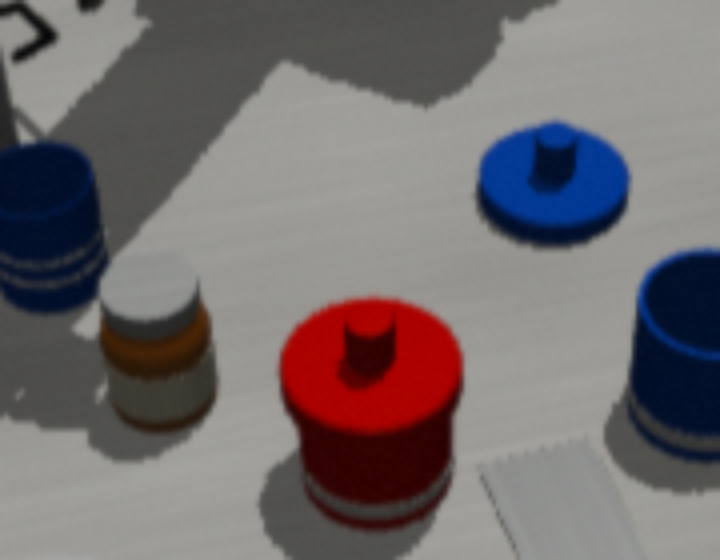

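Red lid is level and seated (silhouette match 0.98). Next: blue large cup.

Emit:
{"fn": "drive_tool", "kwargs": {
  "fingers": [0,0,0,0,0],
  "offset": [
    [-0.1,0,-5],
    [0,0,-5],
    [0,0,-4.6],
    [0,0,0],
    [0,0,0]
  ],
  "twist": [
    [0,0,0],
    [0,0,0],
    [0,0,0],
    [0,0,0],
    [0,0,0]
  ]
}}

```text
time_s: 24.58
position: [0.4552, -0.2473, 0.1504]
tool_rot: [[-0.936, 0.353, 0.002], [0.353, 0.936, -0.002], [-0.002, -0.001, -1.0]]
force: [-0.5, -0.3, 0.5]
grip_width: 0.998
finger_force: 0.0
```

Emit:
{"fn": "drive_tool", "kwargs": {
  "fingers": [1,1,1,1,1],
  "offset": [
    [0,0,0],
    [0,0,0],
    [0,0,0],
    [0,0,0],
    [0,0,0]
  ],
  "twist": [
    [0,0,0],
    [0,0,0],
    [0,0,0],
    [0,0,0],
    [0,0,0]
  ]
}}

```text
time_s: 25.2
position: [0.4548, -0.2469, 0.1497]
tool_rot: [[-0.936, 0.353, 0.001], [0.353, 0.936, -0.001], [-0.002, -0.0, -1.0]]
force: [0.2, 2.0, 6.7]
grip_width: 0.72
finger_force: 15.0
```

Emit:
{"fn": "drive_tool", "kwargs": {
  "fingers": [1,1,1,1,1],
  "offset": [
    [0,0,3],
    [0,0,4],
    [0,0,4],
    [0,0,3],
    [0,0,0]
  ],
  "twist": [
    [0,0,0],
    [0,0,0],
    [0,0,0],
    [0,0,0],
    [0,0,0]
  ]
}}

```text
time_s: 25.82
position: [0.455, -0.2474, 0.2908]
tool_rot: [[-0.936, 0.353, 0.004], [0.353, 0.936, -0.004], [-0.005, -0.002, -1.0]]
force: [0.8, 0.2, -1.1]
grip_width: 0.722
finger_force: 15.0
```

Emit:
{"fn": "drive_tool", "kwargs": {
  "fingers": [1,1,1,1,1],
  "offset": [
    [2.9,4.8,1],
    [2.9,4.8,0],
    [2.9,4.8,0],
    [2.9,4.8,0],
    [2.9,4.8,0]
  ],
  "twist": [
    [0,0,0],
    [0,0,0],
    [0,0,0],
    [0,0,0],
    [0,0,0]
  ]
}}

```text
time_s: 26.45
position: [0.5991, -0.0048, 0.2958]
tool_rot: [[-0.936, 0.353, -0.004], [0.353, 0.936, 0.0], [0.003, -0.001, -1.0]]
force: [0.1, 0.1, -0.8]
grip_width: 0.727
finger_force: 15.0
```

Emit:
{"fn": "drive_tool", "kwargs": {
  "fingers": [1,1,1,1,1],
  "offset": [
    [2.9,4.8,0],
    [2.9,4.6,0],
    [0,0,0],
    [0,0,-4],
    [0,0,0]
  ],
  "twist": [
    [0,0,0],
    [0,0,0],
    [0,0,0],
    [0,0,0],
    [0,0,0]
  ]
}}

```text
time_s: 27.08
position: [0.6543, 0.0868, 0.2527]
tool_rot: [[-0.935, 0.354, -0.011], [0.354, 0.935, 0.0], [0.01, -0.004, -1.0]]
force: [0.2, -0.6, -2.0]
grip_width: 0.723
finger_force: 15.0
```

Emit:
{"fn": "drive_tool", "kwargs": {
  "fingers": [1,1,1,1],
  "offset": [
    [0,0,0],
    [0,0,0],
    [0,0,0],
    [0,0,0]
  ],
  "twist": [
    [0,0,0],
    [0,0,0],
    [0,0,0],
    [0,0,0]
  ]
}}

```text
time_s: 27.58
position: [0.6574, 0.0873, 0.2593]
tool_rot: [[-0.936, 0.353, 0.001], [0.353, 0.936, -0.0], [-0.001, 0.0, -1.0]]
force: [0.1, -0.3, -1.3]
grip_width: 0.721
finger_force: 15.0
```

Run:
```python
from fit import *
p=robot.get_image("scene"); o=robot.get_obs(); print(o["position"].round(4),o["force"].round(1),o["grip_width"])
print(fit([p],"blue","large",o["position"][:2],o["position"][2]-.15),fit([p],"blue","tub",(.659,.087)))
```

```text
[0.6573 0.0873 0.259 ] [-1.6 -0.6 -0.2] 0.7236769944984556
(array([0.7405, 0.0451]), np.float64(0.571), 1) (array([0.653 , 0.0903]), np.float64(0.597), 1)
```

Emit:
{"fn": "drive_tool", "kwargs": {
  "fingers": [1,1,1,1,1],
  "offset": [
    [0.15,0,-1.5],
    [0,0,-1],
    [0,0,-1],
    [0,0,-1],
    [0,0,0]
  ],
  "twist": [
    [0,0,0],
    [0,0,0],
    [0,0,0],
    [0,0,0],
    [0,0,0]
  ]
}}

```text
time_s: 28.25
position: [0.6581, 0.0874, 0.2121]
tool_rot: [[-0.936, 0.353, -0.002], [0.353, 0.936, 0.0], [0.002, -0.001, -1.0]]
force: [0.5, -0.7, -0.2]
grip_width: 0.722
finger_force: 15.0
```

Emit:
{"fn": "drive_tool", "kwargs": {
  "fingers": [1,1,1,1,1],
  "offset": [
    [0,0,-1.2],
    [0,0,-1.2],
    [0,0,-1.2],
    [0,0,0],
    [0,0,0]
  ],
  "twist": [
    [0,0,0],
    [0,0,0],
    [0,0,0],
    [0,0,0],
    [0,0,0]
  ]
}}

```text
time_s: 28.88
position: [0.6589, 0.0874, 0.1777]
tool_rot: [[-0.936, 0.353, 0.0], [0.353, 0.936, -0.0], [-0.0, 0.0, -1.0]]
force: [0.5, -0.2, -1.0]
grip_width: 0.722
finger_force: 15.0
```

Emit:
{"fn": "drive_tool", "kwargs": {
  "fingers": [0,0,0,0,0],
  "offset": [
    [0,0,0],
    [0,0,0],
    [0,0,0],
    [0,0,0],
    [0,0,4]
  ],
  "twist": [
    [0,0,0],
    [0,0,0],
    [0,0,0],
    [0,0,0],
    [0,0,0]
  ]
}}

```text
time_s: 29.5
position: [0.6565, 0.0874, 0.2139]
tool_rot: [[-0.936, 0.353, -0.008], [0.353, 0.936, 0.0], [0.008, -0.003, -1.0]]
force: [0.4, 0.3, -0.5]
grip_width: 0.999
finger_force: 0.0
```

Emit:
{"fn": "drive_tool", "kwargs": {
  "fingers": [0,0,0,0,0],
  "offset": [
    [0,0,5],
    [-1.3,4.7,2.5],
    [-1.3,4.7,0],
    [-1.2,4.7,0],
    [-1.2,4.7,0]
  ],
  "twist": [
    [0,0,0],
    [0,0,0],
    [0,0,0],
    [0,0,0],
    [0,0,0]
  ]
}}

```text
time_s: 30.12
position: [0.6082, 0.2768, 0.2927]
tool_rot: [[-0.936, 0.353, 0.0], [0.353, 0.936, 0.0], [-0.0, 0.0, -1.0]]
force: [0.5, 0.2, -0.7]
grip_width: 1.0
finger_force: 0.0
```

Emit:
{"fn": "drive_tool", "kwargs": {
  "fingers": [0,0,0,0,0],
  "offset": [
    [-1.2,4.5,0],
    [0,0,0],
    [0,0,0],
    [0,0,0],
    [0,0,0]
  ],
  "twist": [
    [0,0,0],
    [0,0,0],
    [0,0,0],
    [0,0,0],
    [0,0,0]
  ]
}}

```text
time_s: 30.75
position: [0.5972, 0.3193, 0.2926]
tool_rot: [[-0.935, 0.355, 0.0], [0.355, 0.935, -0.0], [-0.0, -0.0, -1.0]]
force: [0.2, 0.5, 0.8]
grip_width: 1.003
finger_force: 0.0
```

```bash
python3 v.py g 390 230; python3 q.py blue medium .597 .3205 blue tub .659 .087 blue lid .4685 .0625
```

```text
30.8 [0.5971 0.3195 0.2926] [-0.2  0.7  0.1] 0.9988013649751789 0.0
blue medium (array([0.597 , 0.3205]), np.float64(1.0)) (array([0.5979, 0.3199]), np.float64(0.965))
blue tub (array([0.6606, 0.0889]), np.float64(0.828)) (array([0.6591, 0.087 ]), np.float64(0.979))
blue lid (array([0.4691, 0.0636]), np.float64(0.931)) (array([0.4693, 0.0632]), np.float64(0.973))
30.9 [0.597  0.3198 0.2926] [[-0.935, 0.354, 0.0], [0.354, 0.935, 0.0], [-0.0, 0.0, -1.0]] [0.52336663 0.1267965  0.07996695] 0.9999447054331891 0.0
```

View pics/g.png

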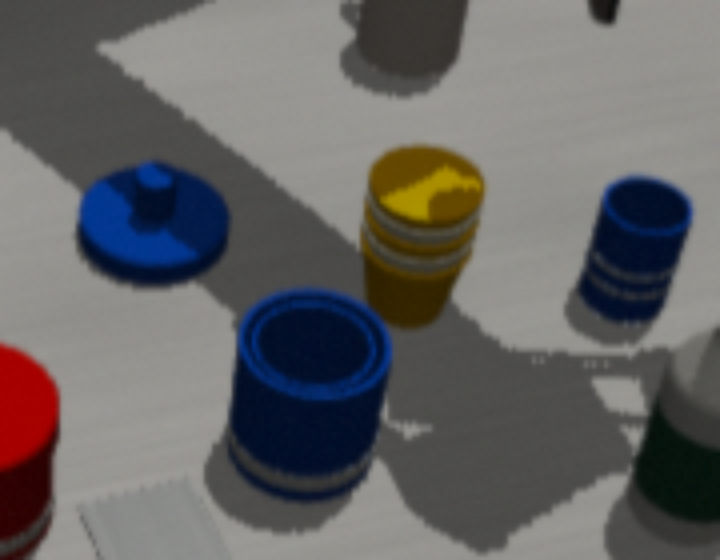

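Blue large is nested and the blue medium (crop 640,250) is upright below the gripper. Grasp it.

Emit:
{"fn": "drive_tool", "kwargs": {
  "fingers": [0,0,0,0,0],
  "offset": [
    [0,0,-5],
    [0,0,-5],
    [0,0,-4.8],
    [0,0,0],
    [0,0,0]
  ],
  "twist": [
    [0,0,0],
    [0,0,0],
    [0,0,0],
    [0,0,0],
    [0,0,0]
  ]
}}

```text
time_s: 31.52
position: [0.5979, 0.3207, 0.1469]
tool_rot: [[-0.936, 0.353, 0.003], [0.353, 0.936, 0.001], [-0.002, 0.002, -1.0]]
force: [0.7, -0.5, -0.0]
grip_width: 1.002
finger_force: 0.0
```

Emit:
{"fn": "drive_tool", "kwargs": {
  "fingers": [1,1,1,1,1],
  "offset": [
    [0,0,0],
    [0,0,0],
    [0,0,0],
    [0,0,0],
    [0,0,0]
  ],
  "twist": [
    [0,0,0],
    [0,0,0],
    [0,0,0],
    [0,0,0],
    [0,0,0]
  ]
}}

```text
time_s: 32.15
position: [0.5968, 0.3205, 0.1448]
tool_rot: [[-0.936, 0.353, 0.0], [0.353, 0.936, 0.0], [-0.0, 0.0, -1.0]]
force: [0.3, 0.5, 0.9]
grip_width: 0.567
finger_force: 15.0
```

Emit:
{"fn": "drive_tool", "kwargs": {
  "fingers": [1,1,1,1,1],
  "offset": [
    [0,0,0],
    [0,0,4],
    [0,0,5],
    [0,0,5],
    [0,0,0]
  ],
  "twist": [
    [0,0,0],
    [0,0,0],
    [0,0,0],
    [0,0,0],
    [0,0,0]
  ]
}}

```text
time_s: 32.78
position: [0.5986, 0.321, 0.2904]
tool_rot: [[-0.936, 0.353, 0.009], [0.353, 0.936, 0.003], [-0.008, 0.006, -1.0]]
force: [1.2, -0.3, -1.0]
grip_width: 0.568
finger_force: 15.0
```

Next: to the blue tub (.659,.087).

Emit:
{"fn": "drive_tool", "kwargs": {
  "fingers": [1,1,1,1,1],
  "offset": [
    [1.3,-4.7,0.5],
    [1.3,-4.7,0],
    [1.2,-4.7,0],
    [1.2,-4.7,0],
    [1.2,-4.5,0]
  ],
  "twist": [
    [0,0,0],
    [0,0,0],
    [0,0,0],
    [0,0,0],
    [0,0,0]
  ]
}}

```text
time_s: 33.4
position: [0.6582, 0.0857, 0.2873]
tool_rot: [[-0.936, 0.353, -0.003], [0.353, 0.936, 0.0], [0.003, -0.001, -1.0]]
force: [0.2, 0.3, -1.2]
grip_width: 0.57
finger_force: 15.0
```

Emit:
{"fn": "drive_tool", "kwargs": {
  "fingers": [1,1,1,1,1],
  "offset": [
    [0,0,0],
    [0,0,-4],
    [0,0,0],
    [0,0,0],
    [0,0,0]
  ],
  "twist": [
    [0,0,0],
    [0,0,0],
    [0,0,0],
    [0,0,0],
    [0,0,0]
  ]
}}

```text
time_s: 34.02
position: [0.6593, 0.0879, 0.2514]
tool_rot: [[-0.936, 0.352, 0.003], [0.352, 0.936, -0.0], [-0.003, 0.001, -1.0]]
force: [0.2, -0.2, -1.2]
grip_width: 0.566
finger_force: 15.0
```

Emit:
{"fn": "drive_tool", "kwargs": {
  "fingers": [1,1,1,1,1],
  "offset": [
    [0,0,-2],
    [0,0,-1.2],
    [0,0,-1.2],
    [0,0,0],
    [0,0,0]
  ],
  "twist": [
    [0,0,0],
    [0,0,0],
    [0,0,0],
    [0,0,0],
    [0,0,0]
  ]
}}

```text
time_s: 34.65
position: [0.6589, 0.0874, 0.2059]
tool_rot: [[-0.936, 0.353, 0.001], [0.353, 0.936, -0.0], [-0.001, 0.0, -1.0]]
force: [-0.3, -0.1, -0.4]
grip_width: 0.567
finger_force: 15.0
```

Emit:
{"fn": "drive_tool", "kwargs": {
  "fingers": [1,1,1,1,1],
  "offset": [
    [0,0,-1],
    [0,0,-1],
    [0,0,-0.9],
    [0,0,0],
    [0,0,0]
  ],
  "twist": [
    [0,0,0],
    [0,0,0],
    [0,0,0],
    [0,0,0],
    [0,0,0]
  ]
}}

```text
time_s: 35.28
position: [0.6588, 0.0874, 0.1767]
tool_rot: [[-0.936, 0.353, 0.0], [0.353, 0.936, -0.0], [-0.0, 0.0, -1.0]]
force: [0.7, 0.3, 0.3]
grip_width: 0.569
finger_force: 15.0
```

Release and go above the blue lid (.469,.063): (-19.0, -2.4).

Emit:
{"fn": "drive_tool", "kwargs": {
  "fingers": [0,0,0,0,0],
  "offset": [
    [0,0,0],
    [0,0,0],
    [0,0,0],
    [0,0,0],
    [0,0,4]
  ],
  "twist": [
    [0,0,0],
    [0,0,0],
    [0,0,0],
    [0,0,0],
    [0,0,0]
  ]
}}

```text
time_s: 35.9
position: [0.6565, 0.0874, 0.2129]
tool_rot: [[-0.936, 0.353, -0.008], [0.353, 0.936, 0.0], [0.008, -0.003, -1.0]]
force: [0.5, 0.5, 0.2]
grip_width: 0.998
finger_force: 0.0
```

Emit:
{"fn": "drive_tool", "kwargs": {
  "fingers": [0,0,0,0,0],
  "offset": [
    [0,0,4],
    [-5,-0.6,2],
    [-5,-0.6,0],
    [-5,-0.6,0],
    [-4,-0.6,0]
  ],
  "twist": [
    [0,0,0],
    [0,0,0],
    [0,0,0],
    [0,0,0],
    [0,0,0]
  ]
}}

```text
time_s: 36.52
position: [0.4669, 0.0633, 0.2766]
tool_rot: [[-0.936, 0.353, 0.0], [0.353, 0.936, -0.0], [-0.0, -0.0, -1.0]]
force: [0.6, -0.1, 0.5]
grip_width: 0.997
finger_force: 0.0
```

Emit:
{"fn": "drive_tool", "kwargs": {
  "fingers": [0,0,0],
  "offset": [
    [0,0,0],
    [0,0,0],
    [0,0,0]
  ],
  "twist": [
    [0,0,0],
    [0,0,0],
    [0,0,0]
  ]
}}

```text
time_s: 36.9
position: [0.4699, 0.0633, 0.2769]
tool_rot: [[-0.936, 0.353, 0.001], [0.353, 0.936, -0.0], [-0.001, 0.0, -1.0]]
force: [-0.3, 0.3, 0.7]
grip_width: 1.0
finger_force: 0.0
```

```bash
python3 v.py i 350 240; python3 q.py blue tub .659 .087 blue lid .4685 .0625
```

```text
36.95 [0.4697 0.0634 0.2768] [-0.5  0.7 -0.3] 0.9980051609555518 0.0
blue tub (array([0.6625, 0.0883]), np.float64(0.789)) (array([0.6589, 0.0867]), np.float64(0.977))
blue lid (array([0.4685, 0.0625]), np.float64(1.0)) (array([0.4686, 0.0626]), np.float64(0.962))
37.05 [0.4694 0.0634 0.2765] [[-0.936, 0.353, -0.0], [0.353, 0.936, 0.0], [0.0, 0.0, -1.0]] [ 0.44236687 -0.04951064 -0.25875234] 1.0000947982776387 0.0
```

View pics/i.png

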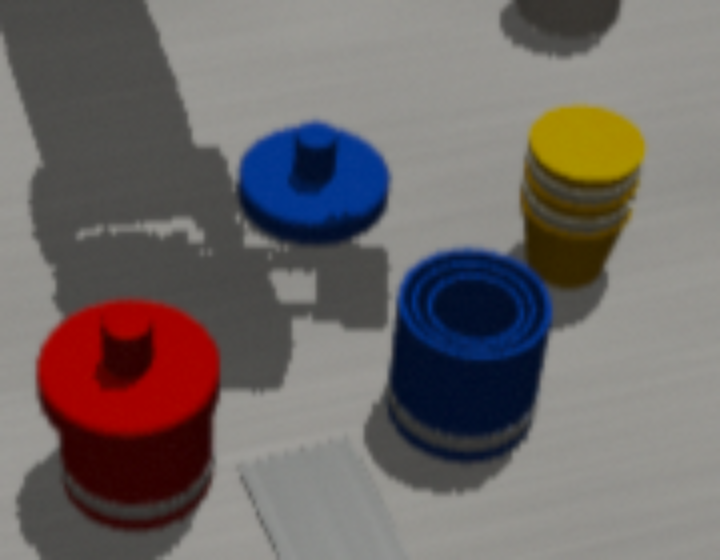

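Both blue cups are nested; the blue lid (crop 313,180) is in place below the gripper. Grasp it.

Emit:
{"fn": "drive_tool", "kwargs": {
  "fingers": [0,0,0,0,0],
  "offset": [
    [0,0,-5],
    [0,0,-5],
    [0,0,-4],
    [0,0,-2.4],
    [0,0,0]
  ],
  "twist": [
    [0,0,0],
    [0,0,0],
    [0,0,0],
    [0,0,0],
    [0,0,0]
  ]
}}

```text
time_s: 37.67
position: [0.4675, 0.0636, 0.1107]
tool_rot: [[-0.936, 0.353, -0.005], [0.353, 0.936, 0.001], [0.005, -0.001, -1.0]]
force: [-0.4, 0.5, 0.3]
grip_width: 0.998
finger_force: 0.0
```

Emit:
{"fn": "drive_tool", "kwargs": {
  "fingers": [1,1,1,1,1],
  "offset": [
    [0,0,0],
    [0,0,0],
    [0,0,0],
    [0,0,0],
    [0,0,0]
  ],
  "twist": [
    [0,0,0],
    [0,0,0],
    [0,0,0],
    [0,0,0],
    [0,0,0]
  ],
  "force": 25
}}

```text
time_s: 38.3
position: [0.4688, 0.0634, 0.1127]
tool_rot: [[-0.936, 0.353, 0.0], [0.353, 0.936, -0.0], [-0.0, 0.0, -1.0]]
force: [-0.2, 0.8, 0.7]
grip_width: 0.478
finger_force: 0.0
```

Emit:
{"fn": "drive_tool", "kwargs": {
  "fingers": [1,1,1,1,1],
  "offset": [
    [0,0,0],
    [0,0,0],
    [0,0,0],
    [0,0,0],
    [0,0,0]
  ],
  "twist": [
    [0,0,0],
    [0,0,0],
    [0,0,0],
    [0,0,0],
    [0,0,0]
  ]
}}

```text
time_s: 38.92
position: [0.4687, 0.0634, 0.1126]
tool_rot: [[-0.936, 0.353, 0.0], [0.353, 0.936, 0.0], [-0.0, 0.0, -1.0]]
force: [0.4, 1.5, 0.3]
grip_width: 0.279
finger_force: 25.0
```

Emit:
{"fn": "drive_tool", "kwargs": {
  "fingers": [1,1,1,1,1],
  "offset": [
    [0,0,3],
    [0,0,4],
    [0,0,4],
    [3,0.4,2],
    [4,0.5,0]
  ],
  "twist": [
    [0,0,0],
    [0,0,0],
    [0,0,0],
    [0,0,0],
    [0,0,0]
  ]
}}

```text
time_s: 39.55
position: [0.5403, 0.0724, 0.245]
tool_rot: [[-0.936, 0.353, 0.004], [0.353, 0.936, -0.001], [-0.004, 0.001, -1.0]]
force: [1.0, -0.1, -1.3]
grip_width: 0.274
finger_force: 25.0
```

Emit:
{"fn": "drive_tool", "kwargs": {
  "fingers": [1,1,1,1,1],
  "offset": [
    [5,0.6,0],
    [4,0.5,0],
    [3,0.4,0],
    [0,0,0],
    [0,0,0]
  ],
  "twist": [
    [0,0,0],
    [0,0,0],
    [0,0,0],
    [0,0,0],
    [0,0,0]
  ]
}}

```text
time_s: 40.17
position: [0.6579, 0.0873, 0.2419]
tool_rot: [[-0.936, 0.353, -0.002], [0.353, 0.936, -0.0], [0.002, -0.001, -1.0]]
force: [-0.1, 0.1, -1.3]
grip_width: 0.275
finger_force: 25.0
```

Emit:
{"fn": "drive_tool", "kwargs": {
  "fingers": [1,1,1,1,1],
  "offset": [
    [0,0,-2],
    [0,0,-1.5],
    [0,0,-1],
    [0,0,0],
    [0,0,0]
  ],
  "twist": [
    [0,0,0],
    [0,0,0],
    [0,0,0],
    [0,0,0],
    [0,0,0]
  ]
}}

```text
time_s: 40.8
position: [0.659, 0.0874, 0.198]
tool_rot: [[-0.936, 0.353, 0.001], [0.353, 0.936, -0.0], [-0.001, 0.0, -1.0]]
force: [-0.1, 0.0, -1.2]
grip_width: 0.28
finger_force: 25.0
```

Emit:
{"fn": "drive_tool", "kwargs": {
  "fingers": [1,1,1,1,1],
  "offset": [
    [0,0,-0.5],
    [0,0,-0.4],
    [0,0,-0.3],
    [0,0,-0.1],
    [0,0,0]
  ],
  "twist": [
    [0,0,0],
    [0,0,0],
    [0,0,0],
    [0,0,0],
    [0,0,0]
  ]
}}

```text
time_s: 41.42
position: [0.6587, 0.0874, 0.1845]
tool_rot: [[-0.936, 0.353, -0.0], [0.353, 0.936, 0.0], [0.0, -0.0, -1.0]]
force: [-0.4, -0.5, -0.3]
grip_width: 0.275
finger_force: 25.0
```

Emit:
{"fn": "drive_tool", "kwargs": {
  "fingers": [0,0,0,0,0],
  "offset": [
    [0,0,0],
    [0,0,0],
    [0,0,0],
    [0,0,0],
    [0,0,0]
  ],
  "twist": [
    [0,0,0],
    [0,0,0],
    [0,0,0],
    [0,0,0],
    [0,0,0]
  ]
}}

```text
time_s: 42.05
position: [0.6587, 0.0874, 0.1846]
tool_rot: [[-0.936, 0.353, 0.0], [0.353, 0.936, -0.0], [-0.0, 0.0, -1.0]]
force: [0.1, 0.4, -0.2]
grip_width: 0.798
finger_force: 0.0
```

Emit:
{"fn": "drive_tool", "kwargs": {
  "fingers": [0,0,0,0,0],
  "offset": [
    [0,0,3],
    [0,0,5],
    [-4,0,3],
    [-5,0,0],
    [-5,0,0]
  ],
  "twist": [
    [0,0,0],
    [0,0,0],
    [0,0,0],
    [0,0,0],
    [0,0,0]
  ]
}}

```text
time_s: 42.68
position: [0.5175, 0.0874, 0.2951]
tool_rot: [[-0.936, 0.353, 0.001], [0.353, 0.936, -0.0], [-0.001, 0.0, -1.0]]
force: [0.5, 1.0, 0.3]
grip_width: 1.0
finger_force: 0.0
```

```bash
python3 v.py j 340 260
python3 - <<'E'
from fit import *
p=robot.get_image("scene")
SH["tub"]=[(41,0,71),(47,71,89),(13,89,121)]
print(fit([p],"red","tub",(.6545,-.0985)),fit([p],"blue","tub",(.659,.087)))
E
```

```text
42.725 [0.511  0.0883 0.2921] [ 0.4  1.6 -1.9] 1.0025962799117951 0.0
(array([ 0.6554, -0.1007]), np.float64(0.974), 1) (array([0.6594, 0.0861]), np.float64(0.973), 1)
```

View pics/j.png

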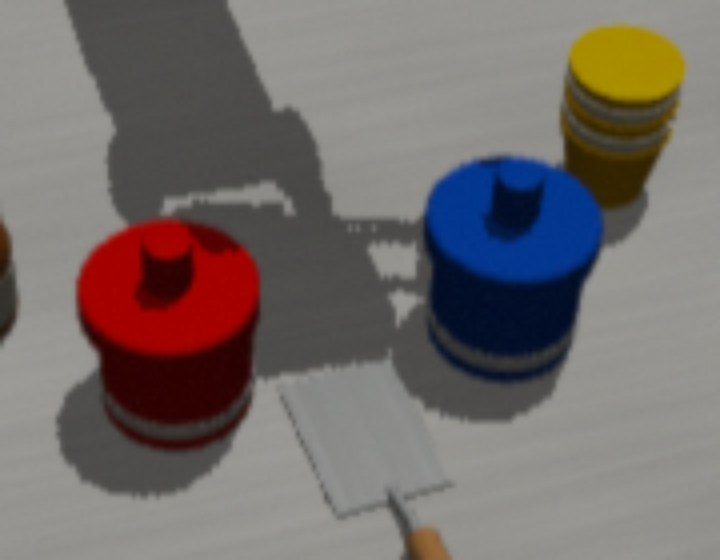

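Both lids are level and seated, and no coloured cups are left on the table. I'm handing in.

```bash
python3 -c "
from workcell import robot
print(robot.close_job())"
```

```text
the job is handed in; nothing more can be done
None
```

I nested the red and blue large and medium cups in the tubs of their colour, closed both with their lids seated level, and handed the job in at about 43 s of robot time. No small cups were on the table, and the hand-in returned no verdict.

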